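Blow out both sides of a aluminium clock case

ROBOT

A 6-joint arm with a two-finger parallel gripper is mounted at the origin on the work surface. World frame = base frame: x ahead of the robot, y to its left, z up, the work surface at z = 0. Lengths are in mm, angles in degrees, forces in N, time in s.
With the tool pointing down it reaches from about 300 to 850 mm from the base axis. Payload 4.2 kg.
Tool frame: the origin (TCP) lies midway between the tips of the shut fingers; the grasp point (between the pads) lies 19 mm behind it (env.hold_point_z is the z of the grasp point in the tool frame, in mm); z points along the fingers, y is the direction in which the jaws open and shut (so a half turn about z gives the same grasp; the last joint's range is limited). The gripper opens to 91 mm and grips with 3 to 60 N. Pads are 32 mm wide; open, the fingers measure 118 mm over their backs; the gripper's body (76 mm by 178 mm) begins 60 mm behind the grasp point.
Start: joints at [-66.234, 18.312, 89.639, -0, 72.044, -1.146], TCP at [242.212, -521.514, 213.976] pointing down, gripper open.
Joint ranges: [-177.97, 177.97], [-48.28, 115.42], [12.27, 149.76], [-77.06, 257.06], [2.81, 150.46], [-146.56, 146.56]. Speed limits (degrees/s): [147.25, 147.25, 180, 180, 180, 180].

INTERFACE

Orientations are given as [roll, pitch, yaw] about the fixed x, y, z axes, in that order (R = Rz(yaw) Ry(pitch) Rx(roll)).
In Python, from workcell import env, grab_frame, camera_params, spotter gives the robot as it stands. The module is installed in compiled form; this text tells all that it offers.
- The arm moves only by the shell command python3 -m jog 'ROWS' [FORCE]. ROWS is text: rows parted by semicolons, each of 7 numbers parted by spaces: the turn, a rotation vector about the world's x, y, z in units of 5 degrees (1.0 is 5 degrees), then the shift along the world's x, y, z in units of 25 mm (1.0 is 25 mm), then the opening, from 0 (shut) to 1 (fully open). A call has 1 to 5 rows; each row is the pose to reach, as a shift and turn from the pose commanded when the call began; what a row does not reach only later rows make up. A row lasts 1/8 s, in which the tool goes at most 62.5 mm and 10.7 degrees, less where a joint would pass 70% of its speed; a pose out of reach is approached as far as the arm can. A call with a gripper value outside its range is refused whole. The fingers move at their own pace and stop on an object; FORCE is the grip in N (left out, the last holds). Time passes only in rows, so rows that repeat a pose let the fingers close. It gives the time, the measured TCP pose, the force and the opening at its end, in the units of the state.
- env.state(): the state, without advancing time (a new reading comes with each control period).
- grab_frame(name): name is "side" or "top" or "wrist"; returns the picture (400x640x3 uint8, red, green, blue); there is no depth.
- camera_params(name): a dict with "K" (3x3 intrinsics, pixels), "rvec" (rotation vector, rad) and "tvec" (3), from world to camera coordinates, as OpenCV has them. Camera axes: x right, y down, z forward; pixel columns grow to the right and rows downward; lengths in mm; the calibration is good to about 2 mm. A picture is of the moment at which its call begins: read the wrist's pose just before it. camera_params takes no time and is no camera call; for the wrist camera it gives the pose at the moment of the call.
- env.job_done(): hands the job in, once; it reports no verdict.
Trained networks look in the newest picture that a camera, given by its name, has taken for a name from the list of things; names that differ only in an ending like _2 or _b are one class to them, and where a whole thing is asked for, a point or a joint stands for the part that bears it (a point fixed in the world has none). Each returns a list of dicts, best first, with "conf" (0 to 1); they miss things now and then, are a little off and sometimes report something else, mostly with a low value. They report only what shows in the picture. A call takes as long as a camera call. They do not tell look-alikes from the thing itself.
- spotter.look_for(query, camera): "box" ([left, top, width, height] in pixels, round what is visible of it).
- spotter.trace(query, camera): "region" (400x640 bool, what is visible of it) and "box" ([left, top, width, height] in pixels, round what is visible of it).
The state is a dict: "time_s": time; "qpos": joint angles; "qvel": joint speeds; "effort": joint torques, N m; "ee_pos": TCP position; "ee_rot": TCP orientation; "force": force on the tool from outside, world axes, zero at the start; "torque": the same for the moment, N m; "gripper_width": finger opening in mm.
Only numpy, scipy, OpenCV 4.12 (cv2) and the standard library are available. Lean on these libraries where they do the work, as an engineer would, in place of code of your own. Each camera call takes 0.05 s, during which the arm holds its last target. There are 200 camera calls.

TASK

Blow the filings out of both sides of the aluminium clock case with the air gun clamped in the vise: squeeze the gun's lever fully for about a second and let it go, to blow out the dial side that faces the nozzle now. Then lift the case, turn it half round and set it down gently in the bent steel rest with its back side facing the nozzle, upright, flush against both the rest's back flange and its end lip, let go of it, and squeeze the lever fully for about a second again. Leave the case standing so, the lever released and everything else on the bench where it is.

Things in the scene. Friction and masses are not known exactly. Their poses are not given: they have to be found in the camera images.
- vise: Blue machine vise, fixed: base 205 mm along its x, 80 wide, 72 tall; screw handle reaches x = -145. It clamps an air blow gun by the barrel, lying level on its side along the vise's y, axis 60 mm above the bench: nozzle to -y (robot's right), grip to +y, lever on the +x (far) side. Origin on the bench under the barrel's middle, z up. Behind the grip an air pipe goes down into the bench at y = 240.
- nozzle (a point): Tip of the air gun's nozzle, 60 above the bench; axes are those of vise, air leaves along -y. It stands 55 to 85 mm in front of the case's face.
- grip_mid (a point): Fixed squeezing point on the gun's grip, 60 mm above the bench, 115 from the vise's origin along its +y; axes of vise. Grip: flat-sided aluminium bar 26 wide (x), 28 tall, 125 long (y), 46 clear of the bench. Fingers close along x: one meets the grip's flat side 19 mm off at -x; the other pushes the lever, its outer face 31 mm off at +x at rest, 19.5 fully squeezed.
- lever_pad (a point): Point on the lever's outer (+x) face, level with grip_mid, 67 mm from the lever's hinge. The lever is a steel strip 106 long and 18 tall, hinged about the vertical at its end near the vise; its free end stands off the grip.
- lever (a joint): Squeeze of the air gun's lever in rad: 0 = released, 0.18 = fully home against its stop. Sprung: about 4.5 N at lever_pad to start it, 8.5 N to hold it fully home; it springs back to 0 by itself when let go.
- rest: Bent rest of 3 mm sheet steel, fixed, before the nozzle: floor plate 3 mm thick, back flange 40 tall on its -y side (inner face y = -22), end lip 40 tall on its +x side (inner face x = +50); open to -x, +y (nozzle side) and above. Origin: on the bench, straight under the underside centre of the clock case when that stands flush in the corner of both. Axes within 0.06 rad of the vise's.
- clock: Aluminium clock case, upright block 100 mm wide (x), 44 thick (y), 120 tall (z), 0.5 to 0.8 kg. Origin: underside centre. Dial side (+y): round recess 66 across; back side (-y): square recess 60 x 60; both 16 deep, centred 55 up; the top 30 mm of both sides is plain, for pinching across the 44. At the start it stands in the rest (underside 3 above the bench), dial side to the nozzle.
- dial_face (a point): Centre of the dial side's plane, 55 above the case's underside.
- back_face (a point): Centre of the back side's plane, 55 above the case's underside.
- case_top (a point): Centre of the case's top, 120 above its underside, 123 above the bench when in the rest.
- mandrel: Bystander, loose: cone-shaped dark steel forming mandrel standing on its 72 mm base, 190 tall, right of the rest (mm). Origin at its underside.
- hammer: Bystander, loose: hammer with a wooden handle lying across the far part of the bench (mm). Origin at its underside.
- spraycan: Bystander, loose: yellow spray can, 64 across and 180 tall, on the far left (mm). Origin at its underside.
- fluxpot: Bystander, loose: black bowl 100 across and 50 tall, on the left (mm). Origin at its underside.
- jar: Bystander, loose: white jar 70 across and 90 tall, near right (mm). Origin at its underside.
- offcut: Bystander, loose: loose flat piece of brass sheet 90 x 60 x 5, far right (mm). Origin at its underside.
- brush: Bystander, loose: brass wire brush with a wooden back, 155 long, 24 tall, lying on the robot side of the rest (mm). Origin at its underside.
- snips: Bystander, loose: tin snips with rubber handles, about 200 long and 16 tall, lying beyond the air gun's lever (mm). Origin at its underside.
Not all that is in view belongs to the job. Leave any blue look-alike of the clock alone. Leave any green look-alike of the rest alone.

How it is judged (in metres and radians):
On the way, in this order (a step that is already met when the one before it is completed fails the run):
1. lever squeezed home while the case stands in the rest with its dial side to the nozzle (value of joint lever above 0.13 rad and y of dial_face in the frame of rest above 0.015 m and x of clock in the frame of rest between -0.014 and 0.004 m and y of clock in the frame of rest between -0.004 and 0.01 m and z of clock in the frame of rest below 0.007 m and angle between the x axis of clock and the x axis of rest, either way round below 0.08 rad and angle between clock's own z axis and vertical below 0.06 rad), for 0.6 s.
2. lever released, case turned half round, standing flush in the corner of the rest with its back side to the nozzle and let go (value of joint lever below 0.04 rad and y of back_face in the frame of rest above 0.015 m and x of clock in the frame of rest between -0.005 and 0.004 m and y of clock in the frame of rest between -0.004 and 0.005 m and z of clock in the frame of rest below 0.007 m and angle between the x axis of clock and the x axis of rest, either way round below 0.06 rad and angle between clock's own z axis and vertical below 0.06 rad and contact force between the fingers and clock below 0.1 N), for 0.2 s.
3. lever squeezed home while the case stands there with its back side to the nozzle (value of joint lever above 0.13 rad and y of back_face in the frame of rest above 0.015 m and x of clock in the frame of rest between -0.005 and 0.004 m and y of clock in the frame of rest between -0.004 and 0.005 m and z of clock in the frame of rest below 0.007 m and angle between the x axis of clock and the x axis of rest, either way round below 0.06 rad and angle between clock's own z axis and vertical below 0.06 rad), for 0.6 s.
At the end, for the whole second after the job is handed in: The case stands still, upright and let go in the rest, back side (square recess) to the nozzle, at most 5 mm off the flange and off the lip, square within 0.06 rad; lever below 0.04 rad. A squeeze counts when the lever stays past 0.13 of its 0.18 rad for 0.6 s (all of step 2 and linear speed of clock below 0.02 m/s); the robot touches nothing.
It fails at once if the case is tipped over or dropped outside (angle between clock's own z axis and vertical above 0.6 rad).
It fails at once if the case is dropped (falls freely by more than about 10 mm) (linear speed of clock above 0.45 m/s and contact force between the fingers and clock below 0.1 N).
It fails at once if a bystander is pushed away (over 30 mm) (distance of any of mandrel, hammer, spraycan, fluxpot, jar, offcut, brush, snips from where it was at the start of the episode above 0.03 m).
It also fails if it takes over 61 s, if anything falls off the work surface, if the arm or the gripper's body presses on something with over 40 N, if the wrist force passes 120 N, or if a joint passes its speed limit or range.

## Working session

There is one attempt and no reset: what is moved stays moved. The work goes in short steps, Python scripts to look and compute and a shell command to move; the robot and the scene stay as the last step left them, time stands still between calls to the robot, and variables do not carry over. Pictures are saved under pics/ and viewed, about 8 in all and at most 12, crops included, and the job is handed in when it is done.

```bash
mkdir -p pics; python3 - <<'E'
from workcell import env, grab_frame, camera_params, spotter
import cv2,numpy as np
for c in ("side","top"):
    cv2.imwrite(f"pics/{c}0.png",grab_frame(c)[:,:,::-1])
    p=camera_params(c);R=cv2.Rodrigues(np.array(p["rvec"],float))[0]
    print(c,np.array(p["K"]).round(0).tolist(),(-R.T@np.array(p["tvec"]).ravel()).round(0),R.round(2).tolist())
    for q in ("clock","rest","vise","lever","brush","snips"):
        print(q,[(round(d["conf"],2),[round(v) for v in d["box"]]) for d in spotter.look_for(q,c)][:3])
print(env.state()); print(env.hold_point_z)
E
```

```text
side [[363.0, 0.0, 318.0], [0.0, 363.0, 202.0], [0.0, 0.0, 1.0]] [446. 931. 759.] [[-0.99, -0.1, -0.01], [-0.04, 0.57, -0.82], [0.09, -0.82, -0.57]]
clock [(0.59, [285, 168, 26, 35])]
rest [(0.77, [351, 174, 37, 21]), (0.75, [284, 185, 39, 26])]
vise [(0.58, [278, 201, 77, 97])]
lever []
brush [(0.71, [325, 189, 15, 27]), (0.58, [278, 177, 8, 13]), (0.39, [300, 232, 4, 23])]
snips [(0.89, [261, 255, 14, 36]), (0.28, [277, 200, 78, 104])]
top [[391.0, 0.0, 311.0], [0.0, 391.0, 201.0], [0.0, 0.0, 1.0]] [ 366.  -26. 1371.] [[-0.03, -1.0, -0.02], [-0.99, 0.03, -0.16], [0.16, 0.02, -0.99]]
clock [(0.93, [400, 194, 25, 34]), (0.62, [348, 163, 25, 38])]
rest [(0.92, [341, 172, 32, 38]), (0.69, [373, 241, 38, 42]), (0.54, [231, 179, 107, 66])]
vise [(0.67, [227, 176, 106, 68])]
lever [(0.4, [248, 202, 30, -5]), (0.39, [352, 164, 24, 38])]
brush [(0.79, [338, 210, 38, 20]), (0.68, [228, 178, 109, 64])]
snips [(0.82, [210, 167, 61, 28])]
{'time_s': 0.7, 'qpos': array([-6.62344729e+01,  1.83100627e+01,  8.96388634e+01,  1.62435473e-03,
        7.20431727e+01, -1.14654598e+00]), 'qvel': array([ 0.01547777, -0.0388405 ,  0.00268443,  0.00289872, -0.0380113 ,
        0.0219316 ]), 'effort': array([-1.20084384e-03, -4.12229311e+01, -2.32193416e+01,  7.29430374e-02,
        3.77933064e-02,  6.31954009e-06]), 'ee_pos': array([ 242.21683962, -521.5163981 ,  213.99528883]), 'ee_rot': array([ 1.79992070e+02, -1.38689102e-03,  2.49115725e+01]), 'force': array([ 0.39666504, -1.20183683,  0.08011027]), 'torque': array([-0.01793968, -0.00437729,  0.05119151]), 'gripper_width': 90.95162810959341}
-18.8
```

```bash
python3 - <<'E'
import cv2
a=cv2.imread("pics/top0.png")[130:300,180:460]
b=cv2.imread("pics/side0.png")[140:320,220:420]
cv2.imwrite("pics/c1.png",cv2.resize(a,None,fx=2.85,fy=2.85,interpolation=2))
cv2.imwrite("pics/c2.png",cv2.resize(b,None,fx=3.3,fy=3.3,interpolation=2))
E
```

```text
(no output)
```

View pics/c1.png

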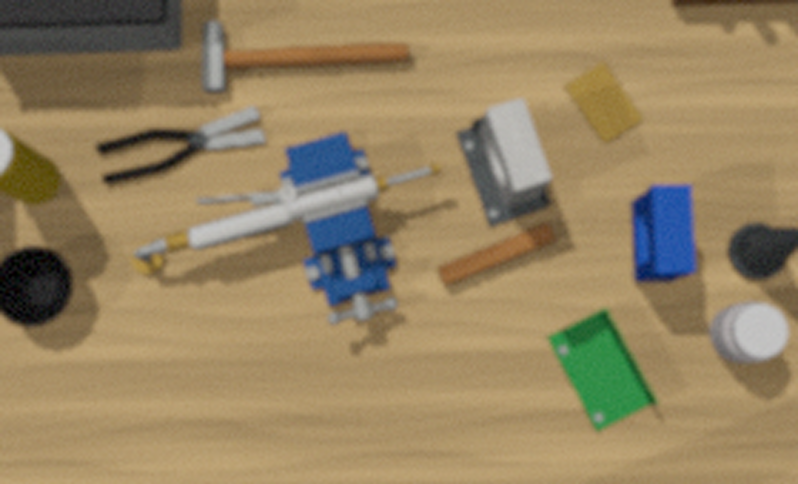

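View pics/c2.png

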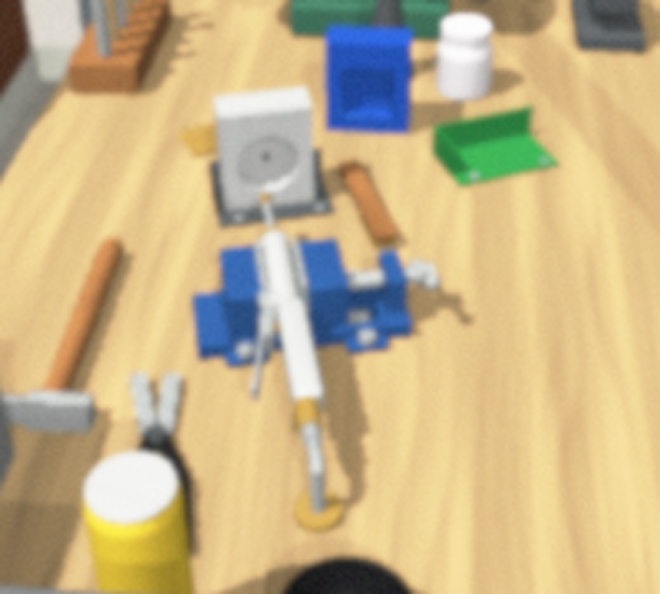

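The top crop shows the aluminium case at full-image (361,183), standing in the grey steel rest. The blue look-alike is at (412,212) and the green rest look-alike at (391,260); I leave both alone. The gun's nozzle is at (333,190), its grip runs to (247,214), and the side view confirms the round dial faces the nozzle. Next I work out coarse positions.

```bash
cat > h.py <<'E'
import numpy as np, cv2
from workcell import env, grab_frame, camera_params, spotter
def P(c):
    p=camera_params(c); return np.array(p["K"],float),np.array(p["rvec"],float).ravel(),np.array(p["tvec"],float).ravel()
def back(p,uv,z):
    K,r,t=p;R=cv2.Rodrigues(r)[0];C=-R.T@t
    d=R.T@np.linalg.inv(K)@np.array([*uv,1.]); return C+d*(z-C[2])/d[2]
def proj(p,X):
    K,r,t=p; return cv2.projectPoints(np.array(X,float).reshape(-1,3),r,t,K,None)[0].reshape(-1,2)
E
python3 - <<'E'
from h import *
p=P("top"); f=lambda u,v:(180+u/2.85,130+v/2.85)
for n,uv,z in [("nozzle",(436,169),60),("gripend",(192,240),74),("gripfront",(290,205),74),("leverend",(200,200),60),
 ("clkTL",(487,108),123),("clkTR",(522,100),123),("clkBR",(549,180),123),("clkBL",(515,190),123),
 ("restTL",(459,132),3),("restBL",(492,224),3),("restBR",(548,208),3),("brush",(497,256),24)]:
    print(n,back(p,f(*uv),z).round(0))
s=P("wrist");R=cv2.Rodrigues(s[1])[0];print((-R.T@s[2]).round(0),R.round(2).tolist(),s[0].round(0).tolist())
E
```

```text
nozzle [620. -80.  60.]
gripend [540. 211.  74.]
gripfront [579.  95.  74.]
leverend [590. 204.  60.]
clkTL [ 677. -138.  123.]
clkTR [ 685. -179.  123.]
clkBR [ 591. -205.  123.]
clkBL [ 581. -166.  123.]
restTL [ 677. -113.    3.]
restBL [ 559. -149.    3.]
restBR [ 577. -219.    3.]
brush [ 517. -151.   24.]
[ 316. -488.  386.] [[0.42, -0.91, -0.0], [-0.87, -0.4, 0.28], [-0.26, -0.12, -0.96]] [[313.0, 0.0, 320.0], [0.0, 313.0, 193.0], [0.0, 0.0, 1.0]]
```

```bash
python3 -m jog '0 0 0 1.2 1.5 1 1; 0 0 0 2.4 3.1 1.5 1; 0 0 -0.5 3.6 4.7 2 1; 0 0 -0.8 4.8 6.3 2.5 1; 0 0 -0.8 4.8 6.3 2.5 1'
python3 -m jog '0 0 0 1.2 1.5 0 1; 0 0 0 2.4 3.1 0.5 1; 0 0 -0.5 3.6 4.7 1 1; 0 0 -0.5 4.8 6.3 1 1; 0 0 -0.5 4.8 6.3 1 1'
python3 -m jog '0 0 0 1.2 1.5 0 1; 0 0 0 2.4 3.1 0 1; 0 0 -0.5 3.6 4.7 0 1; 0 0 -0.5 4.8 6.3 0 1; 0 0 -0.5 4.8 6.3 0 1'
python3 - <<'E'
from h import *
p=P("wrist");np.savez("w1.npz",K=p[0],r=p[1],t=p[2])
im=grab_frame("wrist");cv2.imwrite("pics/w1.png",im[:,:,::-1]);print(env.state()["ee_pos"],env.state()["ee_rot"],env.state()["qpos"])
cv2.imwrite("pics/w1b.png",cv2.resize(im[:,:,::-1],(800,500),interpolation=2))
E
```

```text
time_s: 1.32
ee_pos: [364.1, -362.1, 277.8]
ee_rot: [179.9, -0.1, 21.2]
force: [-0.4, -1.5, -0.4]
gripper_width: 91.0
time_s: 1.95
ee_pos: [483.4, -205.3, 301.0]
ee_rot: [-180.0, 0.0, 18.6]
force: [-0.4, -0.9, 0.4]
gripper_width: 91.0
time_s: 2.58
ee_pos: [603.3, -48.6, 300.1]
ee_rot: [-180.0, 0.1, 16.0]
force: [0.9, -0.3, 0.1]
gripper_width: 91.2
[602.24966315 -49.93607996 300.39265913] [1.79968812e+02 1.33197910e-01 1.59515030e+01] [-5.78678083e+00  1.89360211e+01  7.64206268e+01 -7.86311580e-02
  8.47555317e+01  6.82689439e+01]
```

View pics/w1b.png

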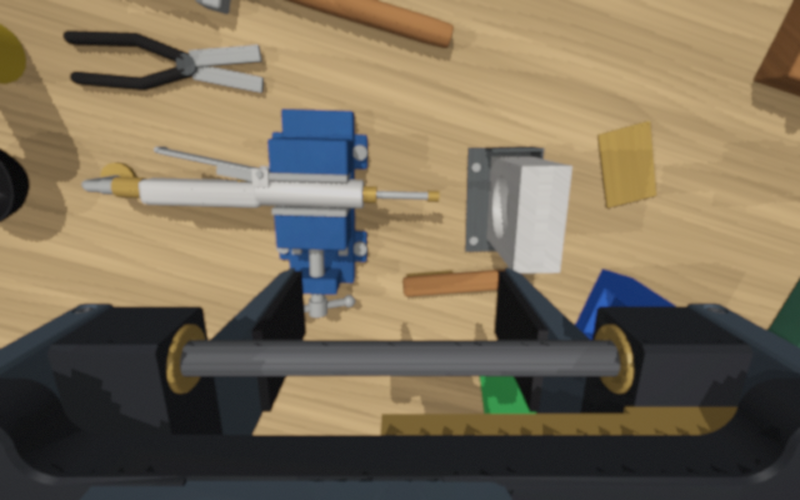

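The gun lies almost along the image x axis, with its nozzle tip at (438,196) and the end of the grip at (140,191). The case top is around (540,215), and the left edge of the rest floor is at x≈467. Next I enlarge both for sub-pixel reading.

```bash
python3 - <<'E'
import cv2,numpy as np
a=cv2.imread("pics/w1.png")
c=cv2.resize(a[110:225,365:465],None,fx=5,fy=5,interpolation=2)   # clock 500x575
g=cv2.resize(a[110:195,60:360],None,fx=2.66,fy=2.66,interpolation=2)
cv2.imwrite("pics/w1c.png",c);cv2.imwrite("pics/w1g.png",g)
E
```

```text
(no output)
```

View pics/w1c.png

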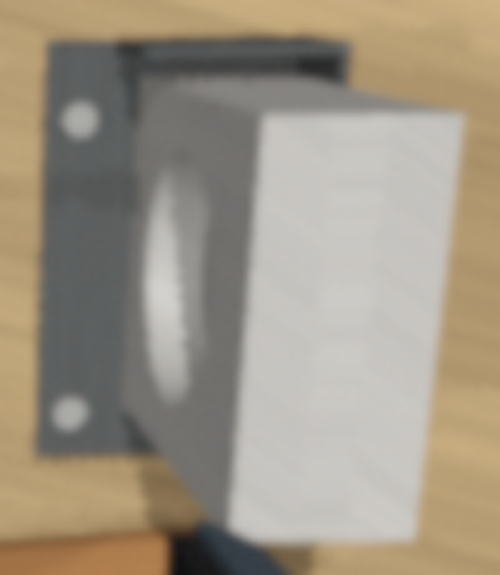

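View pics/w1g.png

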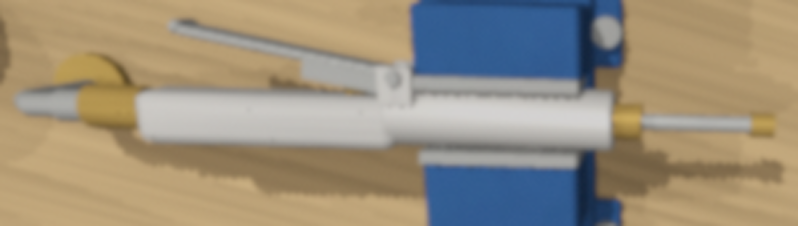

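```bash
python3 - <<'E'
from h import *
d=np.load("w1.npz");p=(d["K"],d["r"],d["t"])
R=cv2.Rodrigues(p[1])[0];print("cam",(-R.T@p[2]).round(0))
c=lambda u,v:(365+u/5-.4,110+v/5-.4)
g=lambda u,v:(60+u/2.66-.3,110+v/2.66-.3)
B=lambda n,uv,z:(print(n,back(p,uv,z).round(1)),back(p,uv,z))[1]
ang=lambda a,b:np.degrees(np.arctan2((b-a)[1],(b-a)[0])).round(1)
tl=B("tl",c(263,112),123);tr=B("tr",c(466,115),123);br=B("br",c(415,540),123);bl=B("bl",c(229,532),123)
print("clk c",(tl+tr+br+bl)/4,"yaw",ang(bl,tl),ang(br,tr),ang(tr,tl)-90,ang(br,bl)-90,np.linalg.norm(tl-bl),np.linalg.norm(tl-tr))
a=B("plateT",c(48,42),3);b=B("plateB",c(37,455),3);print("yaw",ang(b,a),np.linalg.norm(a-b))
u=B("dialbotT",c(138,75),3);v=B("dialbotB",c(122,408),3);print("yaw",ang(v,u),np.linalg.norm(u-v))
l1=B("lipoutL",c(122,43),40);l2=B("lipoutR",c(350,44),40);print("yaw",ang(l2,l1)-90)
l1=B("lipinL",c(140,64),40);l2=B("lipinR",c(335,66),40)
n=B("noz",g(775,125),60);e1=B("gripendtop",g(138,90),74);e2=B("gripendbot",g(140,140),74)
f=B("gripaxisfront",g(385,119),74);bf=B("barrelend",g(612,121),60)
for z in(60,74):
  e=back(p,g(139,115),z);print(z,"axis yaw",ang(n,back(p,g(139,115),60))-90)
B("lev end",g(172,27),69);B("hinge",g(394,76),69)
vl=B("visejawL",g(418,100),72);vr=B("visejawR",g(578,100),72)
E
```

```text
cam [682. -27. 472.]
tl [ 678.9 -139.   123. ]
tr [ 690.6 -182.2  123. ]
br [ 594.7 -210.2  123. ]
bl [ 584.4 -166.8  123. ]
clk c [ 637.16490476 -174.56272423  123.        ] yaw 16.4 16.2 15.099999999999994 13.400000000000006 98.5635201431743 44.74876582986336
plateT [ 679.6 -110.     3. ]
plateB [ 558.6 -147.6    3. ]
yaw 17.3 126.77180231904467
dialbotT [ 678.  -138.5    3. ]
dialbotB [ 580.5 -168.2    3. ]
yaw 17.0 101.88643427936591
lipoutL [ 685.  -122.7   40. ]
lipoutR [ 701.7 -181.7   40. ]
yaw 15.700000000000003
lipinL [ 681.1 -129.2   40. ]
lipinR [ 695.1 -180.    40. ]
noz [624.  -86.5  60. ]
gripendtop [558.3 212.7  74. ]
gripendbot [534.1 209.5  74. ]
gripaxisfront [577.  97.  74.]
barrelend [603.5  -7.7  60. ]
60 axis yaw 15.099999999999994
74 axis yaw 15.099999999999994
lev end [591.3 203.   69. ]
hinge [597.5  98.   69. ]
visejawL [589.9  83.9  72. ]
visejawR [611.1  10.   72. ]
```

```bash
python3 -m jog '0 0 1.8 -0.2 0.8 0 1; 0 0 3.6 -0.4 1.6 0 1; 0 0 5.4 -0.6 2.5 0 1; 0 0 7.2 -0.8 3.3 0 1; 0 0 9 -1 4.1 0 1'
python3 -m jog '0 0 1.8 -0.2 0.8 -0.8 1; 0 0 3.6 -0.4 1.6 -1.6 1; 0 0 5.4 -0.5 2.5 -2.4 1; 0 0 7.2 -0.6 3.3 -3.2 1; 0 0 8.8 -0.7 4.1 -4 1'
python3 -m jog '0 0 0 0 0 0 1; 0 0 0 0 0 0 1'
python3 - <<'E'
from h import *
s=env.state();p=P("wrist");np.savez("w2.npz",K=p[0],r=p[1],t=p[2])
im=grab_frame("wrist")[:,:,::-1];cv2.imwrite("pics/w2.png",im);print(s["ee_pos"],s["ee_rot"],s["qpos"].round(1))
cv2.imwrite("pics/w2b.png",cv2.resize(im[:,120:520],(800,800),interpolation=2)[:600])
E
```

```text
time_s: 3.25
ee_pos: [576.4, 51.3, 301.5]
ee_rot: [180.0, 0.1, 61.1]
force: [0.1, 0.2, -0.8]
gripper_width: 91.2
time_s: 3.88
ee_pos: [559.5, 153.7, 201.0]
ee_rot: [-180.0, 0.1, 105.0]
force: [-0.6, 0.1, -0.3]
gripper_width: 91.4
time_s: 4.12
ee_pos: [560.2, 154.2, 202.4]
ee_rot: [179.9, 0.1, 104.7]
force: [-0.1, -0.0, 0.1]
gripper_width: 91.2
[560.24038795 154.15434207 202.39870567] [1.79929757e+02 5.43608932e-02 1.04714900e+02] [14.3 19.2 90.  -0.1 70.7 -0.4]
```

View pics/w2b.png

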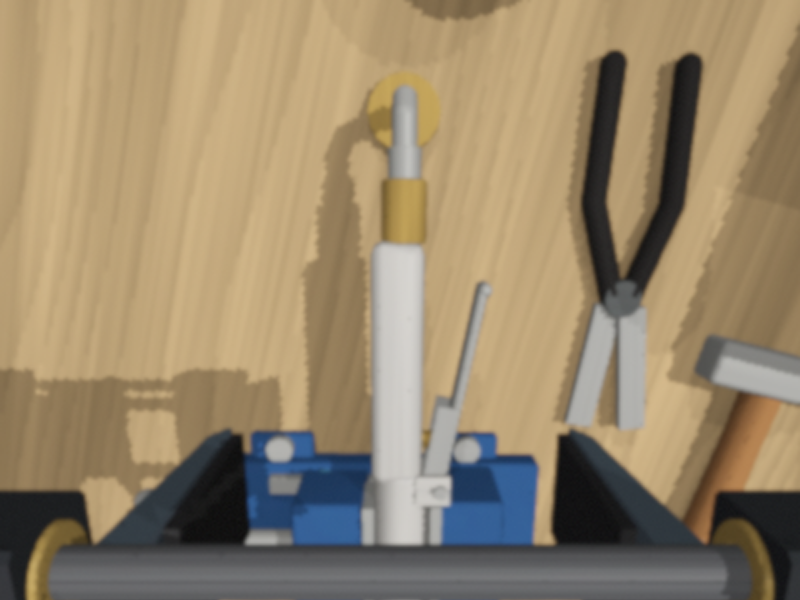

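```bash
python3 - <<'E'
from h import *
d=np.load("w2.npz");p=(d["K"],d["r"],d["t"])
R=cv2.Rodrigues(p[1])[0];print("cam",(-R.T@p[2]).round(0))
f=lambda u,v:(120+u/2-.25,v/2-.25)
L1=back(p,f(372,250),74);L2=back(p,f(373,475),74);R1=back(p,f(424,250),74);R2=back(p,f(423,475),74)
pipe=back(p,f(403,110),0);le=back(p,f(490,288),69);lm=back(p,f(463,405),69);hg=back(p,f(438,490),74)
for n in "L1 L2 R1 R2 pipe le lm hg".split(): print(n,globals()[n].round(1))
M1=(L1+R1)/2;M2=(L2+R2)/2;dv=M1-M2;print("yaw",np.degrees(np.arctan2(dv[1],dv[0]))-90,np.linalg.norm(dv),np.linalg.norm(L1-R1))
y=np.radians(14.7);ex=np.array([np.cos(y),np.sin(y),0]);ey=np.array([-np.sin(y),np.cos(y),0])
g0=pipe-125*ey
for n in "L1 L2 R1 R2 pipe le lm hg".split(): 
    q=globals()[n]-g0;print(n,(q@ex).round(1),(q@ey).round(1))
nz=np.array([624,-86.5,60])-g0;print("noz",nz@ex,nz@ey,"g0",g0)
tc=np.array([560.2,154.2,0])-g0;print("tcp",tc@ex,tc@ey)
E
```

```text
cam [540. 232. 374.]
L1 [533.5 207.3  74. ]
L2 [561.8  95.6  74. ]
R1 [557.2 213.5  74. ]
R2 [587.1 102.2  74. ]
pipe [530.2 279.1   0. ]
le [593.3 203.9  69. ]
lm [597.4 143.   69. ]
hg [597.   95.9  74. ]
yaw 14.605063419978322 115.1972776372409 24.460920249168563
L1 -15.0 54.7
L2 -16.0 -60.5
R1 9.5 54.7
R2 10.1 -60.5
pipe -0.0 125.0
le 42.0 36.2
lm 30.5 -23.7
hg 18.1 -69.1
noz -2.03640397721105 -252.45922924014474 g0 [561.9062128  158.21242502   0.        ]
tcp -2.6685493427492415 -3.4481242824806104
```

```bash
python3 -m jog '0 0 0 0.2 0.05 -1.6 1; 0 0 0 0.2 0.05 -3.2 1; 0 0 0 0.2 0.05 -4.8 1; 0 0 0 0.2 0.05 -6.4 1; 0 0 0 0.2 0.05 -6.4 1' 25
python3 -m jog '0 0 0 0 0 0 0.7; 0 0 0 0 0 0 0.5; 0 0 0 0 0 0 0.42; 0 0 0 0 0 0 0.38; 0 0 0 0 0 0 0.36' 25
```

```text
time_s: 4.8
ee_pos: [563.2, 155.8, 39.7]
ee_rot: [-179.7, 0.0, 104.8]
force: [0.1, -0.3, 0.3]
gripper_width: 91.3
time_s: 5.42
ee_pos: [567.0, 158.7, 42.9]
ee_rot: [179.7, -0.1, 104.9]
force: [-3.2, 2.4, 5.6]
gripper_width: 44.3
```

```bash
python3 -m jog '0 0 0 0 0 0 0.2; 0 0 0 0 0 0 0.2; 0 0 0 0 0 0 0.2' 30; python3 - <<'E'
from h import *
s=env.state();print(s["ee_pos"],s["force"],s["gripper_width"])
im=grab_frame("wrist")[:,:,::-1];cv2.imwrite("pics/w3.png",im)
cv2.imwrite("pics/w3b.png",cv2.resize(im[:,120:520],(800,800),interpolation=2)[100:700])
E
```

```text
time_s: 5.8
ee_pos: [564.0, 157.9, 42.7]
ee_rot: [-180.0, -0.1, 104.8]
force: [-3.4, 2.1, 6.9]
gripper_width: 37.9
[564.03404251 157.85827176  42.74536753] [-3.37458345  2.09174825  6.87164869] 37.897491124387045
```

View pics/w3b.png

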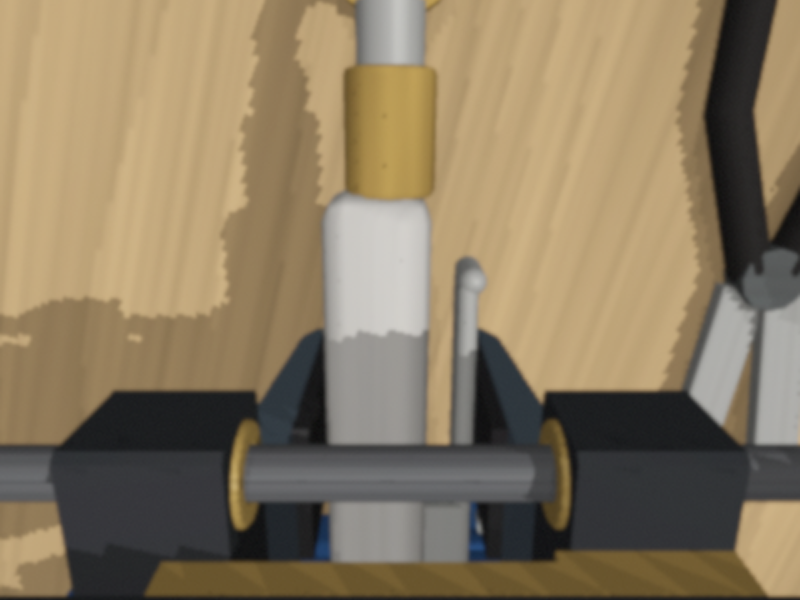

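Both fingers touch at a width of 37.9 mm, against 38.5 expected, and the lever lies parallel to the grip, so it is fully squeezed. I hold for a second, release and rise.

```bash
python3 -m jog '0 0 0 0 0 0 0.2; 0 0 0 0 0 0 0.2; 0 0 0 0 0 0 0.2; 0 0 0 0 0 0 0.2; 0 0 0 0 0 0 0.2'
python3 -m jog '0 0 0 0 0 0 0.2; 0 0 0 0 0 0 0.2; 0 0 0 0 0 0 0.2'
python3 -m jog '0 0 0 0 0 0 0.6; 0 0 0 0 0 0 1; 0 0 0 0 0 0 1; 0 0 0 0 0 0 1'
python3 -m jog '0 0 0 0 0 1.5 1; 0 0 0 0 0 3.5 1; 0 0 0 0 0 5.5 1; 0 0 0 0 0 7.5 1; 0 0 0 0 0 7.5 1'
```

```text
time_s: 6.48
ee_pos: [564.0, 157.9, 42.7]
ee_rot: [-180.0, -0.1, 104.8]
force: [-3.7, 1.8, 7.6]
gripper_width: 37.6
time_s: 6.85
ee_pos: [564.1, 157.9, 42.8]
ee_rot: [-180.0, -0.1, 104.8]
force: [-2.9, 2.8, 7.2]
gripper_width: 37.8
time_s: 7.35
ee_pos: [563.1, 156.8, 41.0]
ee_rot: [-179.8, -0.0, 104.9]
force: [-0.5, 0.4, 0.3]
gripper_width: 74.8
time_s: 7.98
ee_pos: [565.3, 157.6, 232.6]
ee_rot: [179.7, -0.0, 104.9]
force: [0.2, -0.2, 0.2]
gripper_width: 91.0
```

```bash
python3 -m jog '0 0 -1.7 0.3 -1.9 1 1; 0 0 -3.5 0.6 -3.9 2 1; 0 0 -5.3 0.9 -5.9 2.7 1; 0 0 -7.1 1.2 -7.9 2.7 1; 0 0 -8.8 1.5 -9.8 2.7 1'
python3 -m jog '0 0 -1.7 0.3 -1.9 0 1; 0 0 -3.5 0.6 -3.9 0 1; 0 0 -5.3 0.9 -5.9 0 1; 0 0 -7.1 1.2 -7.9 0 1; 0 0 -8.9 1.5 -9.7 0 1'
python3 -m jog '0 0 0 0 0 0 1; 0 0 0 0 0 0 1'
python3 - <<'E'
from h import *
s=env.state();p=P("wrist");np.savez("w4.npz",K=p[0],r=p[1],t=p[2])
im=grab_frame("wrist")[:,:,::-1];cv2.imwrite("pics/w4.png",im);print(s["ee_pos"],s["ee_rot"],s["qpos"].round(1))
q=proj(p,[[637,-174.5,60]])[0];print(q)
u,v=int(q[0])-65,int(q[1])-50;u=max(0,u);v=max(0,v);print(u,v)
cv2.imwrite("pics/w4b.png",cv2.resize(im[v:v+100,u:u+130],None,fx=6,fy=6,interpolation=2))
E
```

```text
time_s: 8.6
ee_pos: [600.7, -89.0, 294.2]
ee_rot: [-179.7, 0.1, 60.6]
force: [0.9, 0.3, -0.4]
gripper_width: 91.2
time_s: 9.22
ee_pos: [638.5, -331.2, 293.5]
ee_rot: [-179.7, 0.3, 16.1]
force: [0.7, -0.3, -0.7]
gripper_width: 91.2
time_s: 9.48
ee_pos: [638.9, -329.3, 294.4]
ee_rot: [-179.8, 0.2, 16.5]
force: [-0.1, 0.1, 0.3]
gripper_width: 90.8
[ 638.91531    -329.28816929  294.37777899] [-1.79776537e+02  1.69236932e-01  1.64719619e+01] [-28.2  30.8  58.3   0.   91.2  45.3]
[203.8570572  132.10063585]
138 82
```

View pics/w4b.png

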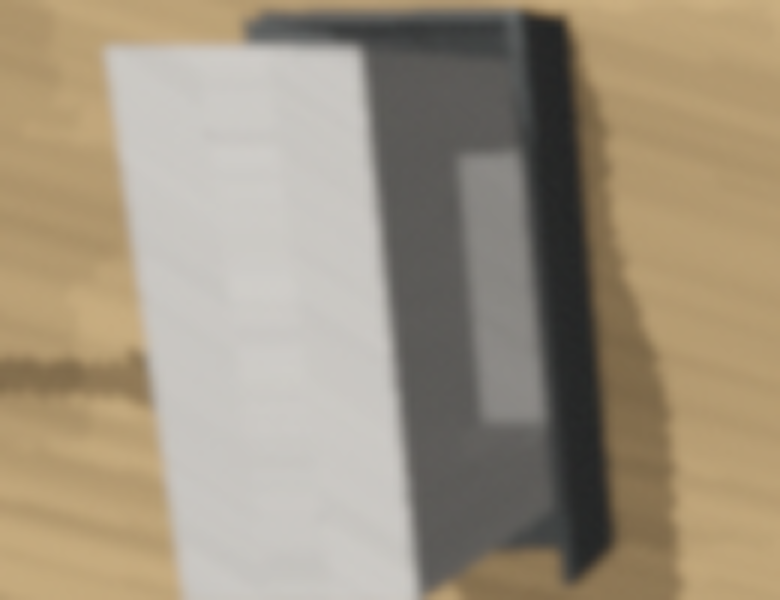

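```bash
python3 - <<'E'
from h import *
d=np.load("w4.npz");p=(d["K"],d["r"],d["t"])
R=cv2.Rodrigues(p[1])[0];print("cam",(-R.T@p[2]).round(0))
c=lambda u,v:(138+u/6-.4,82+v/6-.4)
y=np.radians(16.4);ex=np.array([np.cos(y),np.sin(y),0]);ey=np.array([-np.sin(y),np.cos(y),0]);o=np.array([637,-174.5,0])
for n,uv,z in [("backT",(362,45),123),("backB",(420,593),123),("dialT",(107,45),123),("dialB",(182,590),123),
 ("flTopT",(524,12),40),("flTopB",(569,582),40),("flBotT",(566,18),0),("flBotB",(613,545),0),("flInT",(505,30),40),
 ("lipOutL",(262,14),40),("lipOutR",(515,11),40),("lipInL",(262,24),40),("lipInR",(500,24),40)]:
    b=back(p,c(*uv),z);q=b-o;print(n,b.round(1),"local",(q@ex).round(1),(q@ey).round(1))
E
```

```text
cam [ 718. -307.  466.]
backT [ 691.5 -181.2  123. ] local 50.4 -21.8
backB [ 597.2 -208.9  123. ] local -47.9 -21.8
dialT [ 679.  -138.6  123. ] local 50.4 22.6
dialB [ 585.1 -165.6  123. ] local -47.3 23.2
flTopT [ 701.7 -182.9   40. ] local 59.7 -26.4
flTopB [ 580.7 -218.1   40. ] local -66.4 -26.0
flBotT [ 701.7 -181.     0. ] local 60.3 -24.5
flBotB [ 580.5 -218.5    0. ] local -66.6 -26.3
flInT [ 697.  -179.7   40. ] local 56.1 -21.9
lipOutL [ 685.4 -128.9   40. ] local 59.3 30.1
lipOutR [ 701.4 -181.    40. ] local 59.9 -24.4
lipInL [ 683.4 -129.2   40. ] local 57.3 30.3
lipInR [ 697.9 -178.5   40. ] local 57.3 -21.0
```

```bash
python3 -m jog '0 0 0 0 1.6 -0.5 1; 0 0 0 0 3.2 -1 1; 0 0 0 -0.1 4.8 -1.5 1; 0 0 0 -0.1 6.2 -2.5 1; 0 0 0 -0.1 6.2 -2.5 1'
python3 -m jog '0 0 0 0 0 -1.5 1; 0 0 0 0 0 -3 1; 0 0 0 0 0 -4.3 1; 0 0 0 0 0 -5.4 1; 0 0 0 0 0 -5.4 1'
python3 -m jog '0 0 0 0 0 0 1; 0 0 0 0 0 0 1'
```

```text
time_s: 10.15
ee_pos: [635.5, -170.8, 232.3]
ee_rot: [-179.8, 0.2, 16.7]
force: [0.6, -0.8, 0.8]
gripper_width: 91.0
time_s: 10.78
ee_pos: [635.8, -174.9, 97.5]
ee_rot: [-179.9, 0.2, 16.5]
force: [0.2, 0.8, -0.3]
gripper_width: 91.2
time_s: 11.02
ee_pos: [638.2, -175.6, 100.9]
ee_rot: [179.9, -0.2, 16.4]
force: [-0.6, -0.1, 0.6]
gripper_width: 91.0
```

```bash
python3 -m jog '0 0 0 0 0 -0.25 0.8; 0 0 0 0 0 -0.25 0.6; 0 0 0 0 0 -0.25 0.52; 0 0 0 0 0 -0.25 0.48; 0 0 0 0 0 -0.25 0.45' 15
python3 -m jog '0 0 0 0 0 0 0.3; 0 0 0 0 0 0 0.3; 0 0 0 0 0 0 0.3' 40
```

```text
time_s: 11.65
ee_pos: [637.1, -174.9, 92.8]
ee_rot: [-180.0, 0.0, 16.4]
force: [-0.4, 1.5, 2.3]
gripper_width: 44.1
time_s: 12.02
ee_pos: [637.1, -174.9, 92.8]
ee_rot: [-180.0, -0.0, 16.4]
force: [-0.5, 1.6, 1.2]
gripper_width: 44.0
```

```bash
python3 -m jog '0 0 0 0 0 0.3 0.3; 0 0 0 0 0 0.8 0.3; 0 0 0 0 0 1.6 0.3; 0 0 0 0 0 2.8 0.3; 0 0 0 0 0 4 0.3'
for i in 1 ; do python3 -m jog '0 0 1 0 0 0 0.3; 0 0 2.6 0 0 0 0.3; 0 0 4.4 0 0 0 0.3; 0 0 6.2 0 0 0 0.3; 0 0 8 0 0 0 0.3'; done
python3 -m jog '0 0 1.8 0 0 0 0.3; 0 0 3.6 0 0 0 0.3; 0 0 5.4 0 0 0 0.3; 0 0 7.2 0 0 0 0.3; 0 0 9 0 0 0 0.3'
python3 -m jog '0 0 1.8 0 0 0 0.3; 0 0 3.6 0 0 0 0.3; 0 0 5.4 0 0 0 0.3; 0 0 7.2 0 0 0 0.3; 0 0 9 0 0 0 0.3'
python3 -m jog '0 0 1.8 0 0 0 0.3; 0 0 3.6 0 0 0 0.3; 0 0 5.4 0 0 0 0.3; 0 0 7.2 0 0 0 0.3; 0 0 9 0 0 0 0.3'
python3 -m jog '0 0 1 0 0 0 0.3; 0 0 1 0 0 0 0.3; 0 0 1 0 0 0 0.3; 0 0 1 0 0 0 0.3'
python3 - <<'E'
from h import *
s=env.state();print(s["ee_pos"],s["ee_rot"],s["qpos"].round(1))
p=P("wrist");np.savez("w5.npz",K=p[0],r=p[1],t=p[2])
im=grab_frame("wrist")[:,:,::-1];cv2.imwrite("pics/w5.png",im)
a=grab_frame("side")[:,:,::-1][140:240,240:400];b=cv2.resize(a,(640,400),interpolation=2)
cv2.imwrite("pics/s5.png",b)
E
```

```text
time_s: 12.65
ee_pos: [636.9, -175.5, 193.4]
ee_rot: [180.0, 0.1, 16.4]
force: [0.1, -0.3, -8.4]
gripper_width: 44.2
time_s: 13.28
ee_pos: [636.9, -175.5, 192.7]
ee_rot: [-180.0, 0.0, 56.7]
force: [0.5, -0.1, -8.3]
gripper_width: 44.1
time_s: 13.9
ee_pos: [636.9, -175.5, 192.6]
ee_rot: [-180.0, 0.0, 101.7]
force: [0.5, 0.2, -7.9]
gripper_width: 44.0
time_s: 14.52
ee_pos: [636.9, -175.5, 192.6]
ee_rot: [-180.0, -0.0, 146.7]
force: [0.1, 0.5, -7.8]
gripper_width: 43.8
time_s: 15.15
ee_pos: [636.9, -175.5, 192.6]
ee_rot: [180.0, -0.1, -168.3]
force: [-0.1, -0.1, -7.7]
gripper_width: 44.0
time_s: 15.65
ee_pos: [637.1, -175.3, 192.7]
ee_rot: [180.0, -0.0, -163.6]
force: [-0.2, -0.7, -7.3]
gripper_width: 44.0
[ 637.14217634 -175.32759891  192.7020689 ] [ 1.79995291e+02 -9.61892418e-03 -1.63627992e+02] [ -16.4   26.8   79.3   -0.    73.9 -122.8]
```

View pics/s5.png

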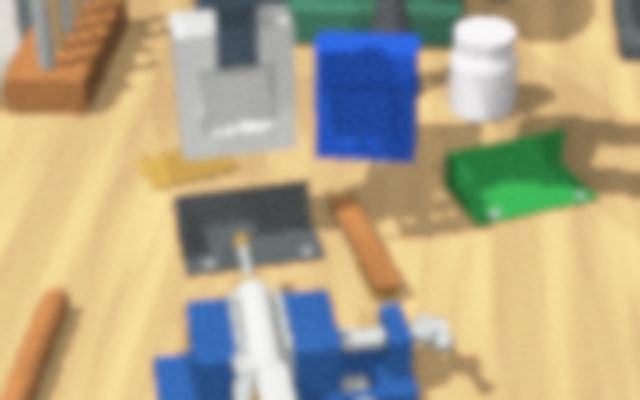

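The side view shows the square recess facing the nozzle and the case hanging upright above the empty rest. I lower it with about 3 mm clearance to the lip and the flange.

```bash
python3 -m jog '0 0 0 0.09 0.14 -0.7 0.3; 0 0 0 0.09 0.14 -1.5 0.3; 0 0 0 0.09 0.14 -2.3 0.3; 0 0 0 0.09 0.14 -3 0.3; 0 0 0 0.09 0.14 -3.4 0.3'
python3 -m jog '0 0 0 0 0 -0.2 0.3; 0 0 0 0 0 -0.35 0.3; 0 0 0 0 0 -0.45 0.3; 0 0 0 0 0 -0.5 0.3; 0 0 0 0 0 -0.5 0.3'
python3 -m jog '0 0 0 0 0 -0.04 0.3; 0 0 0 0 0 -0.08 0.3; 0 0 0 0 0 -0.1 0.3; 0 0 0 0 0 -0.1 0.3'
```

```text
time_s: 16.38
ee_pos: [638.8, -171.4, 105.8]
ee_rot: [179.9, -0.1, -163.6]
force: [-0.4, 0.1, -7.6]
gripper_width: 44.0
time_s: 17.0
ee_pos: [639.6, -171.8, 95.5]
ee_rot: [-180.0, 0.0, -163.6]
force: [-0.3, -0.5, -7.9]
gripper_width: 44.0
time_s: 17.5
ee_pos: [639.4, -171.8, 92.8]
ee_rot: [180.0, -0.0, -163.6]
force: [-0.3, 0.6, -6.2]
gripper_width: 43.8
```

```bash
python3 -m jog '0 0 0 0.04 0.01 0 0.3; 0 0 0 0.08 0.02 0 0.3; 0 0 0 0.12 0.03 0 0.3; 0 0 0 0.12 0.03 0 0.3'
python3 -m jog '0 0 0 0.04 0.01 0 0.3; 0 0 0 0.08 0.02 0 0.3; 0 0 0 0.08 0.02 0 0.3'
python3 -m jog '0 0 0 0.01 -0.04 0 0.3; 0 0 0 0.02 -0.08 0 0.3; 0 0 0 0.02 -0.08 0 0.3'
```

```text
time_s: 18.0
ee_pos: [642.3, -171.1, 92.8]
ee_rot: [180.0, -0.0, -163.6]
force: [-0.8, -0.7, -6.2]
gripper_width: 43.7
time_s: 18.38
ee_pos: [642.8, -171.0, 93.0]
ee_rot: [180.0, -0.2, -163.6]
force: [-5.2, -2.2, -2.1]
gripper_width: 43.7
time_s: 18.75
ee_pos: [642.9, -171.6, 93.0]
ee_rot: [179.8, -0.2, -163.6]
force: [-6.7, 1.5, -1.1]
gripper_width: 43.8
```

```bash
python3 -m jog '0 0 0 0.01 -0.04 0 0.3; 0 0 0 0.02 -0.08 0 0.3; 0 0 0 0.02 -0.08 0 0.3'
python3 -m jog '0 0 0 0.01 -0.04 0 0.3; 0 0 0 0.02 -0.08 0 0.3; 0 0 0 0.02 -0.08 0 0.3'
```

```text
time_s: 19.12
ee_pos: [643.2, -172.5, 93.0]
ee_rot: [179.7, -0.2, -163.6]
force: [-7.1, 3.1, -0.1]
gripper_width: 43.9
time_s: 19.5
ee_pos: [643.4, -173.2, 93.0]
ee_rot: [179.6, -0.2, -163.6]
force: [-6.7, 6.7, 0.4]
gripper_width: 43.6
```

```bash
python3 -m jog '0 0 0 0 0 0.06 0.3; 0 0 0 0 0 0.12 0.3; 0 0 0 0 0 0.12 0.3'
python3 -m jog '0 0 0 0.01 -0.03 0 0.3; 0 0 0 0.01 -0.06 0 0.3; 0 0 0 0.01 -0.06 0 0.3'
```

```text
time_s: 19.88
ee_pos: [643.5, -173.4, 93.7]
ee_rot: [179.5, -0.3, -163.6]
force: [-3.3, 5.8, -8.4]
gripper_width: 43.5
time_s: 20.25
ee_pos: [643.5, -173.6, 93.8]
ee_rot: [179.4, -0.3, -163.6]
force: [-3.8, 8.7, -7.9]
gripper_width: 43.8
```

```bash
python3 -m jog '0 0 0 -0.04 0.06 -0.04 0.3; 0 0 0 -0.08 0.12 -0.1 0.3; 0 0 0 -0.08 0.13 -0.1 0.3; 0 0 0 -0.08 0.13 -0.1 0.3'
python3 -m jog '0 0 0 0 0 0 0.5; 0 0 0 0 0 0 0.55; 0 0 0 0 0 0 0.65; 0 0 0 0 0 0 0.85; 0 0 0 0 0 0 1' 10
python3 -m jog '0 0 0 0 0 0 1; 0 0 0 0 0 1.5 1; 0 0 0 0 0 3.5 1; 0 0 0 0 0 5.5 1; 0 0 0 0 0 7 1'
python3 - <<'E'
from h import *
s=env.state();p=P("wrist");print(s["ee_pos"],s["ee_rot"])
E
```

```text
time_s: 20.75
ee_pos: [643.2, -173.2, 93.0]
ee_rot: [179.8, -0.1, -163.6]
force: [-4.4, 4.9, -5.1]
gripper_width: 43.5
time_s: 21.38
ee_pos: [644.6, -175.1, 93.5]
ee_rot: [-180.0, 0.1, -163.6]
force: [0.6, 0.6, 0.0]
gripper_width: 75.6
time_s: 22.0
ee_pos: [644.6, -174.9, 270.9]
ee_rot: [-179.9, 0.1, -163.6]
force: [0.5, -0.4, 0.3]
gripper_width: 91.2
[ 644.60513962 -174.91658478  270.93753208] [-1.79912586e+02  1.38063498e-01 -1.63588820e+02]
```

```bash
python3 -m jog '0 0 0 0 -1.4 0.3 1; 0 0 0 0 -3 0.6 1; 0 0 0 0 -4.6 1 1; 0 0 0 0 -6.2 1 1; 0 0 0 0 -6.2 1 1'
python3 -m jog '0 0 0 0 0 0 1; 0 0 0 0 0 0 1'
python3 - <<'E'
from h import *
s=env.state();p=P("wrist");np.savez("w6.npz",K=p[0],r=p[1],t=p[2])
im=grab_frame("wrist")[:,:,::-1];cv2.imwrite("pics/w6.png",im);print(s["ee_pos"],s["ee_rot"],s["qpos"].round(1))
q=proj(p,[[643.5,-173.6,60]])[0];print(q)
u,v=max(0,int(q[0])-65),max(0,int(q[1])-50);print(u,v)
cv2.imwrite("pics/w6b.png",cv2.resize(im[v:v+100,u:u+130],None,fx=6,fy=6,interpolation=2))
E
```

```text
time_s: 22.62
ee_pos: [643.6, -332.7, 292.3]
ee_rot: [-180.0, -0.0, -163.8]
force: [-0.4, 0.6, -0.2]
gripper_width: 91.4
time_s: 22.88
ee_pos: [644.4, -328.5, 293.4]
ee_rot: [180.0, 0.0, -163.5]
force: [-0.3, -0.1, -0.1]
gripper_width: 91.2
[ 644.4004152  -328.54945763  293.37950886] [ 1.79976951e+02  7.67414502e-03 -1.63512637e+02] [ -27.9   31.1   57.9    0.    91.  -134.4]
[429.87918797 195.34919219]
364 145
```

View pics/w6b.png

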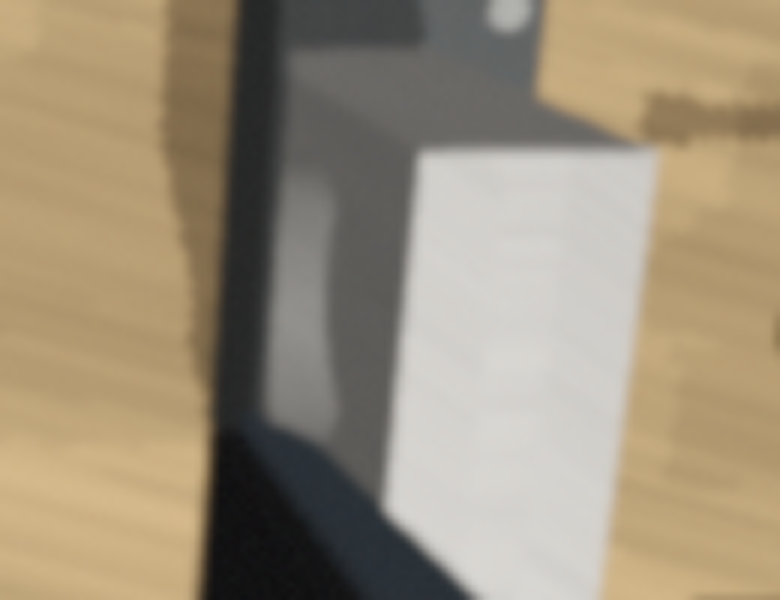

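```bash
python3 - <<'E'
from h import *
d=np.load("w6.npz");p=(d["K"],d["r"],d["t"])
c=lambda u,v:(364+u/6-.4,145+v/6-.4)
y=np.radians(16.3);ex=np.array([np.cos(y),np.sin(y),0]);ey=np.array([-np.sin(y),np.cos(y),0]);o=np.array([643.5,-173.6,0])
B=lambda n,uv,z:(lambda b:(print(n,b.round(1),"local",((b-o)@ex).round(1),((b-o)@ey).round(1)),b)[1])(back(p,c(*uv),z))
a=B("dial-x",(418,152),123);b=B("dial+x",(382,510),123);e=B("back-x",(657,148),123);g=B("back+x",(603,590),123)
B("flTop",(281,0),40);B("flTop2",(262,400),40);B("flBot",(237,0),0);B("flBot2",(215,430),0)
B("botL",(287,50),3);B("botR",(420,45),3)
for m,n in((a,b),(e,g)):print(np.degrees(np.arctan2(*(n-m)[1::-1])))
for n in ("top","side"):
    grab_frame(n);print(n,[(round(q["conf"],2),[round(v) for v in q["box"]]) for q in spotter.look_for("clock",n)][:3])
E
```

```text
dial-x [ 603.1 -208.9  123. ] local -48.7 -22.6
dial+x [ 672.1 -188.2  123. ] local 23.3 -22.1
back-x [ 589.8 -166.5  123. ] local -49.6 21.9
back+x [ 675.7 -139.4  123. ] local 40.5 23.8
flTop [ 587.7 -217.4   40. ] local -65.8 -26.3
flTop2 [ 678.8 -187.    40. ] local 30.1 -22.8
flBot [ 592.6 -215.2    0. ] local -60.5 -25.6
flBot2 [ 700.6 -180.4    0. ] local 52.9 -22.6
botL [ 600.5 -199.8    3. ] local -48.6 -13.1
botR [ 590.1 -168.6    3. ] local -49.9 19.8
16.685448777181254
17.53957937590857
top [(0.68, [349, 163, 23, 36])]
side [(0.78, [318, 151, 27, 34]), (0.73, [334, 121, 11, 29]), (0.69, [282, 170, 32, 34])]
```

The case stands with yaw, x and y within about 1 mm and 1° of flush, and the dial recess is now on the flange side. I go back to the gun for the second squeeze.

```bash
python3 -m jog '0 0 -1.8 -0.3 1.9 0 1; 0 0 -3.6 -0.6 3.9 0 1; 0 0 -5.4 -0.9 5.9 0 1; 0 0 -7.2 -1.2 7.8 0 1; 0 0 -9.1 -1.6 9.7 0 1'
python3 -m jog '0 0 -1.8 -0.3 1.9 0 1; 0 0 -3.6 -0.6 3.9 -0.5 1; 0 0 -5.4 -0.9 5.9 -1.2 1; 0 0 -7.2 -1.2 7.8 -1.8 1; 0 0 -9.2 -1.65 9.7 -2.4 1'
python3 -m jog '0 0 0 0 0 0 1; 0 0 0 0 0 0 1; 0 0 0 0 0 0 1'
python3 -c 'from h import *;s=env.state();print(s["ee_pos"],s["ee_rot"])'
```

```text
time_s: 23.75
ee_pos: [603.8, -85.4, 293.4]
ee_rot: [180.0, 0.0, 150.6]
force: [-0.4, -0.2, 0.0]
gripper_width: 91.3
time_s: 24.38
ee_pos: [562.6, 157.0, 233.0]
ee_rot: [179.9, 0.0, 104.6]
force: [0.2, -0.0, 0.9]
gripper_width: 90.8
time_s: 24.75
ee_pos: [563.6, 154.2, 233.9]
ee_rot: [179.9, 0.0, 104.9]
force: [-0.0, -0.1, 0.4]
gripper_width: 91.0
[563.57120557 154.18059937 233.90922259] [1.79918855e+02 2.46660358e-02 1.04868229e+02]
```

```bash
python3 -m jog '0 0 0 0 0.1 -2 1; 0 0 0 0 0.1 -4 1; 0 0 0 0 0.1 -6 1; 0 0 0 0 0.1 -7.7 1; 0 0 0 0 0.1 -7.7 1' 25
python3 -m jog '0 0 0 0 0 0 0.7; 0 0 0 0 0 0 0.5; 0 0 0 0 0 0 0.42; 0 0 0 0 0 0 0.38; 0 0 0 0 0 0 0.3' 30
python3 -m jog '0 0 0 0 0 0 0.2; 0 0 0 0 0 0 0.2; 0 0 0 0 0 0 0.2; 0 0 0 0 0 0 0.2; 0 0 0 0 0 0 0.2'
python3 -m jog '0 0 0 0 0 0 0.2; 0 0 0 0 0 0 0.2; 0 0 0 0 0 0 0.2; 0 0 0 0 0 0 0.2; 0 0 0 0 0 0 0.2'
python3 - <<'E'
from h import *
im=grab_frame("wrist")[:,:,::-1];cv2.imwrite("pics/w7.png",im);a=cv2.imread("pics/w3.png")
print(env.state()["gripper_width"],np.abs(im.astype(int)-a)[40:220,240:400].mean())
E
```

```text
time_s: 25.38
ee_pos: [561.1, 156.0, 38.2]
ee_rot: [-179.6, 0.0, 104.8]
force: [0.4, -0.5, 0.0]
gripper_width: 91.7
time_s: 26.0
ee_pos: [566.2, 159.5, 42.5]
ee_rot: [179.5, -0.1, 104.9]
force: [3.9, 5.5, 0.4]
gripper_width: 44.3
time_s: 26.62
ee_pos: [563.8, 158.9, 42.4]
ee_rot: [179.8, -0.1, 104.8]
force: [0.0, 3.7, 6.7]
gripper_width: 37.9
time_s: 27.25
ee_pos: [563.8, 158.9, 42.4]
ee_rot: [179.8, -0.1, 104.8]
force: [0.3, 3.8, 5.9]
gripper_width: 37.7
38.021168320331604 1.7150810185185186
```

```bash
python3 -m jog '0 0 0 0 0 0 0.6; 0 0 0 0 0 0 1; 0 0 0 0 0 0 1; 0 0 0 0 0 0 1; 0 0 0 0 0 0 1'
python3 -m jog '0 0 0 0 0 1.5 1; 0 0 0 0 0 3.5 1; 0 0 0 0 0 5.5 1; 0 0 0 0 0 7.5 1; 0 0 0 0 0 8 1'
python3 -m jog '0 0 0 0 -1 0 1; 0 0 0 0 -2 0 1; 0 0 0 0 -2 0 1; 0 0 0 0 -2 0 1'
python3 - <<'E'
from h import *
b=grab_frame("wrist")[:,:,::-1]
t=grab_frame("top")[:,:,::-1];t=cv2.resize(t[130:270,180:420],(800,467),interpolation=2)
cv2.imwrite("pics/fin.png",t);cv2.imwrite("pics/finw.png",b);print(env.state()["force"])
E
```

```text
time_s: 27.92
ee_pos: [560.9, 157.3, 39.9]
ee_rot: [-179.7, -0.0, 104.9]
force: [-0.2, 0.7, -0.2]
gripper_width: 85.0
time_s: 28.55
ee_pos: [563.3, 158.0, 243.7]
ee_rot: [179.8, -0.0, 104.9]
force: [0.2, 0.0, 0.4]
gripper_width: 91.3
time_s: 29.05
ee_pos: [562.2, 108.1, 239.7]
ee_rot: [-179.9, -0.0, 104.9]
force: [0.2, 0.4, -0.2]
gripper_width: 91.2
[0.46700943 0.09644109 0.72914135]
```

View pics/finw.png

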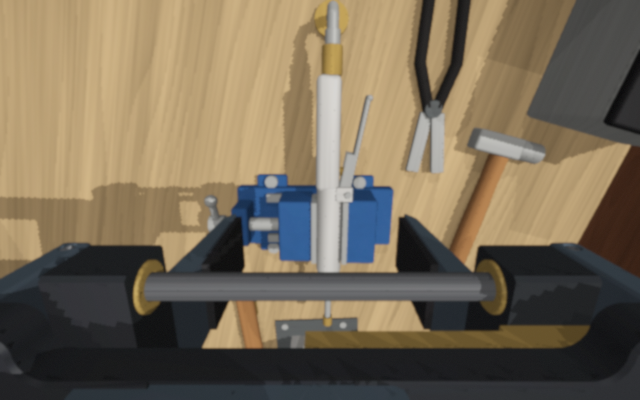

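View pics/fin.png

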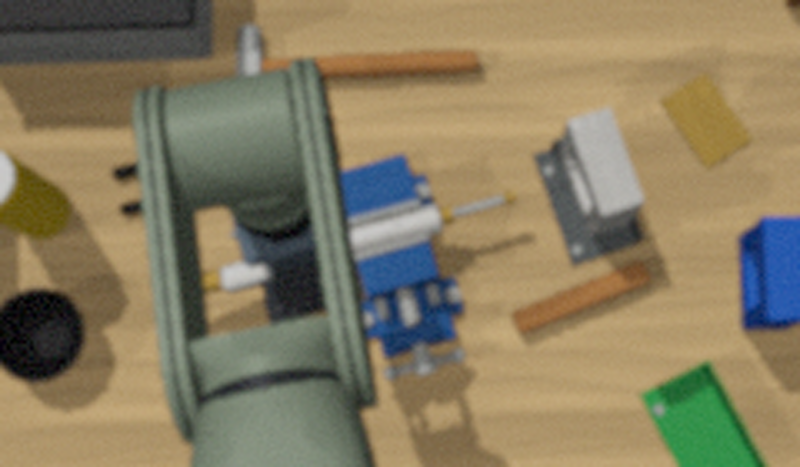

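The lever has sprung back, with its free end at (368,98) standing off the grip. The case stands in the rest at (605,160) in the top crop, and nothing else has moved. I hand the job in.

```bash
python3 -c 'from workcell import env;print(env.job_done())'
```

```text
the job is handed in; nothing more can be done
None
```

I blew out the dial side, turned the case half round and set it flush in the rest, then blew out the back side. I handed the job in at about 29 s of the 61 s; no verdict was reported.

- **Squeezes:** Both times the fingers closed to 37.6–38.0 mm, where 38.5 mm means fully squeezed. I held each for over a second. The picture of the second squeeze matched the first almost exactly.
- **Seating:** I felt the case touch the lip and the flange. After letting go, the wrist camera put it within about 1 mm of flush and 0.5–1° (up to about 0.02 rad) of square. The camera could not see the lip behind the case, so the fit there rests on the contact force and the earlier measurement of the lip.
- **Final pictures:** The lever stood released, the case stood in the rest, and the arm was clear of everything. Nothing else in view looked moved. The mandrel and jar were outside that last crop, but the arm never went near them.
- **Disagreements:** The plain centre line of the gun was 3–4 mm off the squeezing point, so I used the measured grip side and lever face instead. The fine edge readings also varied by 1–2 mm between views.

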